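# Load the bonded lens into the curing chamber and latch its door

## Robot

A 6-joint arm with a two-finger parallel gripper is mounted at the origin on the work surface. World frame = base frame: x ahead of the robot, y to its left, z up, the work surface at z = 0. Lengths are in m, angles in rad, forces in N, time in s.
With the tool pointing down it reaches from about 0.3 to 1 m from the base axis. Payload 5.1 kg.
Tool frame: the origin (TCP) lies on the centre line of the jaws, within the pads' length; the fingertips stand 22 mm ahead of it and the grasp point (between the pads) lies 3 mm ahead of it; z points along the fingers, y is the line along which they close (so a half turn about z gives the same grasp; the last joint's range is limited). The gripper opens to 95 mm and grips with 3 to 60 N. Pads are 20 mm wide; open, the fingers measure 119 mm over their backs; the gripper's body (75 mm by 180 mm) begins 59 mm behind the grasp point.
Start: joints at [-1.221, 0.124, 1.65, -0, 1.367, -0.083], TCP at [0.273, -0.59, 0.237] pointing down, gripper open.
Joint ranges: [-2.61, 2.61], [-1.02, 2.33], [0.03, 2.71], [-1.35, 4.49], [0.32, 2.68], [-2.91, 2.91]. Speed limits (rad/s): [2.57, 2.57, 3.14, 3.14, 3.14, 3.14].

## Interface

Orientations are given as a unit quaternion [x, y, z, w].
In Python, from rig import manip gives the robot as it stands. Calls block until the motion is done:
- manip.move_to(position, orientation): joint-space move of the TCP to a pose.
- manip.line_to(position, v=0.15, ori=None, until_force=None): straight line of the TCP; ori=None keeps the orientation; v is the mean speed in m/s. With until_force (N) it stops when the force on the tool has changed by that much, and returns True; else False.
- manip.set_joints(angles): joint-space move.
- manip.move_gripper(opening, squeeze=None): finger opening in m; squeeze is the grip in N (None keeps the last); returns when the fingers have stopped.
- manip.hold(seconds).
- manip.ik(position, orientation): joint angles nearest the present ones, or None.
- manip.get_obs(): the state.
- manip.grab_frame(name): name is "side" or "top" or "wrist"; returns (picture, depth): 480x640x3 uint8, red, green, blue; 480x640 float32, m along the optical axis (not along the pixel's ray), 0 where there is no reading.
- manip.camera_model(name): a dict with "vertical_fov" (degrees; the focal length in pixels is half the picture's height over the tangent of half this angle, whatever the lens; pixels are square), "cx", "cy" (the principal point, pixels), "R" (3x3) and "t" (3): a world point X has camera coordinates R X + t. Camera axes: x right, y down, z forward; pixel columns grow to the right and rows downward; lengths in m; the calibration is good to about 2 mm. A picture is of the moment at which its call begins: read the wrist's pose just before it. camera_model takes no time and is no camera call; for the wrist camera it gives the pose at the moment of the call.
A pose or a line that the arm cannot do raises manip.PlanningError and nothing moves.
- manip.job_done(): hands the job in; it is judged then, once.
The state is a dict: "clock": time; "joint_pos": joint angles; "qd": joint speeds; "tau": joint torques, N m; "eef_pos": TCP position; "tcp_rot": TCP orientation; "force": force on the tool from outside, world axes, zero at the start; "moment": the same for the moment, N m; "grip_width": finger opening in m; "gripper_force": force on a finger pad.
Only numpy, scipy, OpenCV 4.12 (cv2) and the standard library are available. Lean on these libraries where they do the work, as an engineer would, in place of code of your own. Each camera call takes 0.05 s, during which the arm holds its last target. There are 200 camera calls.

## Task

Lift the lens carrier off the levelling stage, set it down on the blue pad and let go so that you can take it again across its long sides, then seat it flat in the nest inside the open curing chamber. Press the red knee of the folding stay to break it while the door is still up, then lower the door and push it fully shut until its sprung latch snaps in. The bond is not yet cured, so keep the carrier level and put it down gently, and leave the bottle, the tweezers and the jar where they are.

Things in the scene. Friction and masses are not known exactly. Their poses are not given: they have to be found in the camera images.
- carrier_mid (a point): Centre, half-way up, of the lens carrier: a loose aluminium block 42 mm (own x) by 64 mm (own y, the long way) by 24 mm high (z up), 0.12 to 0.24 kg, a brass ring and a small domed lens (up to 4 mm proud) in its top. Either way round is right. It starts in the channel on the levelling stage, long way along the stage's y, lens up.
- stage: Levelling stage, fixed; origin at the centre of its foot on the table, z up. A black pedestal 110 by 100 mm at the foot, with a round glass plate 100 mm across, its top 66 mm above the table; the channel stands on that plate.
- channel (a point): Middle of the channel's seat, 78 mm above the table, 12 mm above the glass plate; axes as the stage's. The channel is 46 mm long (y); a fence 22 mm high, 7 mm thick, flanks each long side of the carrier (47 mm between). The carrier's ends overhang by 9 mm each, so it is taken only by its two ends, 64 mm apart, and lifted straight up (25 mm clears the fences).
- pad_top (a point): Centre of the upper face of the blue clean pad, fixed flat on the table: 140 mm (own x) by 120 mm (own y), 4 mm thick.
- chamber: Curing chamber: a fixed, open-topped white box, 240 mm (own x) by 180 mm (own y) outside, walls 8 mm, inner floor 35 mm and rim 100 mm above the table; origin under its centre, z up. The door's hinge is along its +y wall, the latch's strike inside its -y wall, the folding stay outside its +x wall. The nest is in its middle.
- nest (a point): Centre of the nest's seat, 55 mm above the table; axes as the chamber's. The carrier lies with its long way along y on a rail 30 mm wide (x) whose sides drop 21 mm. Black brackets 20 mm high hold its ends and corners with 2.5 mm play all round; corner pieces reach 4 mm along the long sides; it is held by the free middle 50 mm of the long sides (42 mm apart) when lowered in.
- knee (a point): Middle of the red round thumb pad (18 mm diameter, 30 mm long along the chamber's x) at the knee of the two-link folding stay. Locked, it is 137 mm to +x and 39 mm to +y of the chamber's middle, 148 mm above the table. Pressed straight down (some 3 to 8 N) it passes centre after 6 mm and then folds, going 3 mm to +y for each 4 mm down; 20 mm of descent breaks it, more draws the door in.
- hinge (a point): Middle of the door's hinge line, which runs along the chamber's x at the top of its +y wall, 94 mm from the chamber's middle, 100 mm above the table.
- door_push (a point): Point on the door's plain outer face where it is pushed, 165 mm from the hinge line, half-way along the hinge. The door is a grey panel 240 mm long (x), 200 mm from hinge to free edge, 18 mm thick; cooling fins 14 mm high stand on its outer face from 17 to 103 mm from the hinge. Shut, its outer face lies 118 mm above the table; open, its free edge is at 297 mm.
- door (a joint): Door angle (rad): 0 shut; 1.75 at the start, up and leaning a little outwards, held by the locked stay. A friction hinge holds it at any angle; 1 to 8 N at the push point moves it. Over the last 0.12 rad the latch bolt rides over the strike, which takes some 5 to 12 N straight down at the push point; a stop ends the travel at 0.
- stay_knee (a joint): Knee angle of the stay (rad): -0.10 locked over centre, 0 straight, growing as the stay folds, 2.79 with the door shut. While it is locked the door cannot be lowered.
- bolt (a joint): How far the brass latch bolt (bevelled, on the inside of the door near its free edge) is pushed in against its spring (m): 0 sprung out, about 0.006 while riding over the strike lip. Shut and latched it reads 0 again.
- bottle: Bystander: amber bottle with white cap, 54 mm diameter, 110 mm tall, loose; origin at the centre of its underside.
- tweezers_mid (a point): Bystander: steel tweezers, 130 mm long, 8 mm high, lying loose along their own x; point at the middle.
- jar: Bystander: white lens jar, 64 mm diameter, 36 mm tall, loose; origin at the centre of its underside.
Not all that is in view belongs to the job. Of the things shaped like the part that bears carrier_mid, the aluminium one is meant.

How it is judged:
By the outcome, as a careful person would: the job done as asked, in the order asked, and still so for the second after the job is handed in, with the robot touching nothing.
It also fails if it takes over 72 s, if anything falls off the work surface, if the arm or the gripper's body presses on something with over 40 N, if the wrist force passes 120 N, or if a joint passes its speed limit or range.

## Working session

There is one attempt and no reset: what is moved stays moved. The work goes in short steps, each a Python script; the robot and the scene stay as the last script left them, time stands still between calls to the robot, and variables do not carry over. Pictures are saved under pics/ and viewed, at most 10 in all, crops included, and the job is handed in when it is done.

```bash
ls; mkdir -p pics; cat > h.py <<'E'
import numpy as np, cv2
from rig import manip as m
def grab(n):
    c=m.camera_model(n); p,d=m.grab_frame(n); return c,p,d
def f(c): return 240/np.tan(np.radians(c["vertical_fov"])/2)
def world(c,u,v,z):
    """depth z -> world"""
    F=f(c); X=np.stack([(u-c["cx"])*z/F,(v-c["cy"])*z/F,z],-1)
    return (X-np.array(c["t"]))@np.array(c["R"])
def plane(c,u,v,h):
    R=np.array(c["R"]);o=-R.T@np.array(c["t"]);F=f(c)
    d=np.stack([(np.asarray(u)-c["cx"])/F,(np.asarray(v)-c["cy"])/F,np.ones_like(np.asarray(u,float))],-1)@R
    return o+d*((h-o[2])/d[...,2])[...,None]
E
python3 - <<'E'
from h import *
import pickle
D={}
for n in("top","side"):
    c,p,d=grab(n);D[n]=(c,p,d);cv2.imwrite(f"pics/{n}0.png",p[...,::-1]);print(n,c,(d>0).mean())
pickle.dump(D,open("d0.pkl","wb"));print(m.get_obs())
E
```

```text
pics
top {'vertical_fov': 47.19961066608381, 'cx': 316.7397547059564, 'cy': 238.57868560578012, 'R': array([[-0.01590376, -0.99966421,  0.02045831],
       [-0.9891068 ,  0.01273463, -0.14664779],
       [ 0.14633802, -0.0225677 , -0.98897719]]), 't': array([-0.07365111,  0.58076085,  1.2170428 ])} 0.9961686197916667
side {'vertical_fov': 43.927342633124034, 'cx': 317.7149386113779, 'cy': 240.1207264125871, 'R': array([[ 0.77870848, -0.62730806,  0.00988427],
       [-0.43448697, -0.55058144, -0.71279811],
       [ 0.4525861 ,  0.55076735, -0.70129961]]), 't': array([-0.44017047,  0.3345528 ,  1.33915933])} 0.996083984375
{'clock': 0.1, 'joint_pos': array([-1.22059507e+00,  1.24432854e-01,  1.65155065e+00, -3.34091594e-05,
        1.36750505e+00, -8.25506975e-02]), 'qd': array([ 0.00243055, -0.00129614, -0.00555587, -0.00044101, -0.00021383,
       -0.00070716]), 'tau': array([ 9.69646062e-04, -4.18882728e+01, -3.61095893e+01,  7.77660822e-02,
        4.61816043e-02, -8.27958843e-05]), 'eef_pos': array([ 0.27239652, -0.5895647 ,  0.23550668]), 'tcp_rot': array([ 9.76680742e-01,  2.14694736e-01, -1.42692893e-04, -9.37294689e-04]), 'force': array([-0.24401927, -0.18090445, -0.08511791]), 'moment': array([-0.02523051, -0.0147768 ,  0.02491515]), 'gripper_force': 0.0, 'grip_width': 0.09522506996634154}
```

View pics/top0.png

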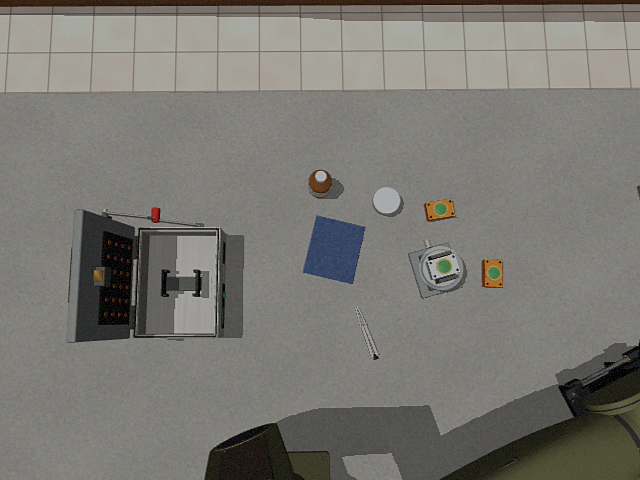

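View pics/side0.png

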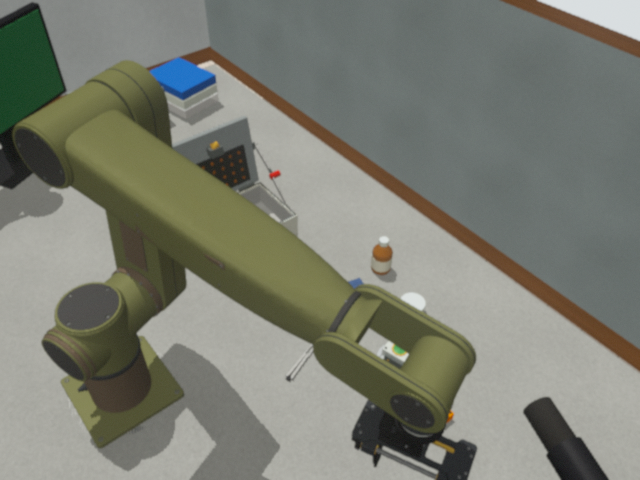

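The top view shows the stage carrier at (443,266), and two orange look-alikes at (440,210) and (493,273). The one on the stage is grey-white aluminium and sits in a channel, so it fits the description. The pad is at (335,249), the chamber at (180,282), the knee at (156,214), the bottle at (320,182), the jar at (387,200) and the tweezers at (367,333). I'll confirm with an enlarged crop.

```bash
python3 - <<'E'
from h import *
import pickle
D=pickle.load(open("d0.pkl","rb"));c,p,d=D["top"]
a=cv2.resize(p[230:310,400:480],(400,400),interpolation=cv2.INTER_CUBIC)
b=cv2.resize(p[200:350,60:250],(507,400),interpolation=cv2.INTER_CUBIC)
b=cv2.resize(b,(400,316));b=np.vstack([b,np.zeros((84,400,3),np.uint8)])
cv2.imwrite("pics/crop1.png",np.hstack([a,b])[...,::-1])
vv,uu=np.mgrid[:480,:640];W=world(c,uu.astype(float),vv.astype(float),d.astype(float))
hsv=cv2.cvtColor(p,cv2.COLOR_RGB2HSV)
def big(mask,name,h=None):
    n,l,s,ce=cv2.connectedComponentsWithStats(mask.astype(np.uint8));i=1+s[1:,4].argmax();k=l==i
    z=np.median(W[k][:,2]);hh=z if h is None else h
    X=plane(c,uu[k].astype(float),vv[k].astype(float),hh)[:,:2]
    r=cv2.minAreaRect(X.astype(np.float32)*1000)
    print(name,s[i],"z",z.round(4),"rect mm",np.round(r[0],1),np.round(r[1],1),round(r[2],2),"mean",X.mean(0).round(4)); return k
H,S,V=hsv[...,0],hsv[...,1],hsv[...,2]
big((abs(H-112.)<12)&(S>80)&(uu>280)&(uu<400),"pad",.004)
box=lambda u0,u1,v0,v1:(uu>=u0)&(uu<u1)&(vv>=v0)&(vv<v1)
big(box(400,480,230,310)&(W[...,2]>.095)&(W[...,2]<.125),"carrier z-band",.102)
big(box(400,480,230,310)&(abs(W[...,2]-.066)<.006),"plate",.066)
big(box(130,250,215,350)&(abs(W[...,2]-.1)<.008),"rim",.1)
big(box(140,175,200,230)&(S>150)&((H<8)|(H>172)),"knee",None)
big(box(290,345,160,205)&(W[...,2]>.02),"bottle",.11)
big(box(370,405,180,220)&(W[...,2]>.02),"jar",.036)
big(box(345,390,300,365)&(V>110)&(W[...,2]>.003),"tweezers",.006)
print("floor z",np.median(W[380:395,150:190,2]),W[330:390,300:330,2].std())
k=box(60,135,200,345)&(W[...,2]>.15);print("door",W[k].min(0),W[k].max(0))
E
```

```text
pad [ 303  216   62   68 2919] z 0.0043 rect mm [ 559.9 -123.1] [118.6 139. ] 75.7 mean [ 0.5593 -0.1231]
carrier z-band [427 251  33  29 634] z 0.1026 rect mm [ 511.1 -353.7] [50.4 65.5] 14.91 mean [ 0.5095 -0.3544]
plate [419 246  44  44 704] z 0.0664 rect mm [ 507.4 -358.6] [97.7 96.9] 89.15 mean [ 0.5047 -0.3534]
rim [ 130  223   91  116 1983] z 0.0999 rect mm [485.5 226.1] [247.9 191.7] 0.11 mean [0.4853 0.2334]
knee [151 208   9  15 108] z 0.1556 rect mm [617.3 257.7] [30.1 16.6] 1.49 mean [0.6184 0.2566]
bottle [308 170  24  27 525] z 0.0774 rect mm [693.8 -88.6] [50.8 58.9] 89.22 mean [ 0.6938 -0.0885]
jar [371 187  29  28 593] z 0.0361 rect mm [ 669.1 -245.2] [62.6 64.5] 62.34 mean [ 0.6692 -0.2448]
tweezers [355 304  25  54 251] z 0.0075 rect mm [ 368.7 -189.9] [129.7  23.9] 18.22 mean [ 0.3627 -0.193 ]
floor z 0.0002073242860698519 0.06795231319232754
door [ 0.36332512 -0.0535563   0.15004873] [0.6205557  0.37251154 1.29030164]
```

View pics/crop1.png

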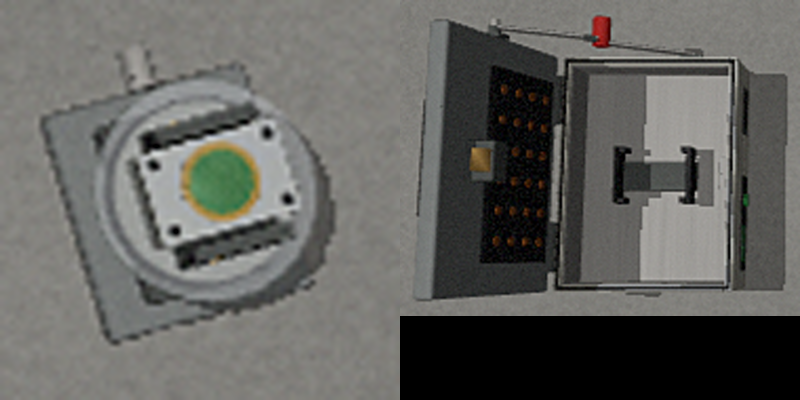

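The crop confirms it. The left panel is the aluminium carrier with a brass ring and green lens, between the channel fences on the glass plate. The right panel shows the nest with black brackets in the chamber and the knee, which is red. Next is a wrist view above the stage to refine the position.

```bash
cat >> h.py <<'E'
from scipy.spatial.transform import Rotation as Ro
def Q(a):
    """tool down, closing axis (tool y) along world angle a (deg), half-turn chosen for small q6"""
    a=np.radians(a);y=np.array([np.cos(a),np.sin(a),0]);z=np.array([0,0,-1.])
    return Ro.from_matrix(np.stack([np.cross(y,z),y,z],1)).as_quat()
def st(tag=""):
    o=m.get_obs();print(tag,"t",round(o["clock"],2),"p",np.round(o["eef_pos"],4),"w",round(o["grip_width"],4),"gf",round(o["gripper_force"],1),"F",np.round(o["force"],1),"q6",round(o["joint_pos"][5],2))
E
python3 - <<'E'
from h import *
import pickle
for a in(-75.1,104.9): print(a,m.ik([.510,-.354,.26],Q(a)))
m.move_to([.510,-.354,.26],Q(-75.1));st()
c,p,d=grab("wrist");pickle.dump((c,p,d),open("w1.pkl","wb"));cv2.imwrite("pics/w1.png",p[...,::-1]);print(c)
E
```

```text
-75.1 [-6.93212371e-01  4.70348030e-02  1.69278889e+00 -4.44089210e-16
  1.40176896e+00  6.17529898e-01]
104.9 [-6.93212371e-01  4.70348030e-02  1.69278889e+00 -4.44089210e-16
  1.40176896e+00 -2.52406276e+00]
 t 1.37 p [ 0.5095 -0.3547  0.2598] w 0.095 gf 0.0 F [ 0.1 -0.9 -0.3] q6 0.62
{'vertical_fov': 64.78926353423924, 'cx': 322.40197766733917, 'cy': 240.48994946235175, 'R': array([[ 2.56385951e-01, -9.66574474e-01,  1.75364831e-04],
       [-9.26060516e-01, -2.45587553e-01,  2.86528661e-01],
       [-2.76908223e-01, -7.36243219e-02, -9.58071655e-01]]), 't': array([-0.47358469,  0.34521711,  0.52983313])}
```

View pics/w1.png

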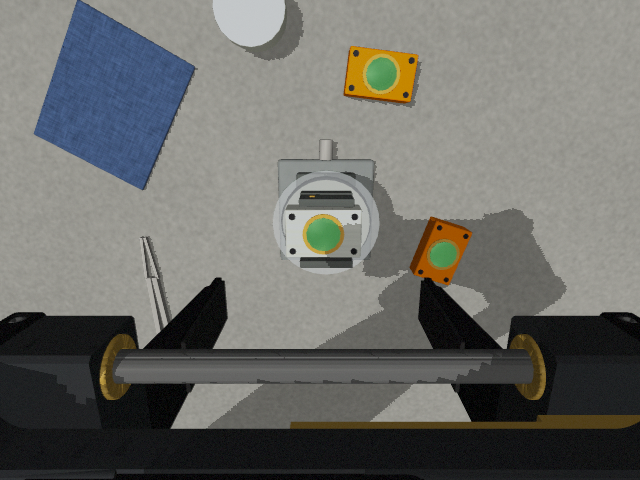

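The wrist view shows the carrier at (324,234) with its screw holes near (291,217), (354,217), (293,251) and (354,251). It is between the fences and the approach is clear. I'll refine with masks, then grasp by the ends.

```bash
cat >> h.py <<'E'
def carrier(c,p,d,near,ztop,tol=.006):
    """carrier top-face centre + long-axis angle (deg) from bright/green/gold pixels at height ztop"""
    vv,uu=np.mgrid[:480,:640].astype(float);W=world(c,uu,vv,d.astype(float))
    h=cv2.cvtColor(p,cv2.COLOR_RGB2HSV)
    k=(abs(W[...,2]-ztop)<tol)&(np.hypot(W[...,0]-near[0],W[...,1]-near[1])<.05)&((h[...,2]>95))
    k=cv2.morphologyEx(k.astype(np.uint8),cv2.MORPH_OPEN,np.ones((3,3)))
    n,l,s,_=cv2.connectedComponentsWithStats(k);i=1+s[1:,4].argmax();k=l==i
    X=plane(c,uu[k],vv[k],ztop)[:,:2];r=cv2.minAreaRect((X*1000).astype(np.float32))
    (x,y),(w,hh),a=r; a=a if w>hh else a+90
    g=(h[...,0]>45)&(h[...,0]<85)&(h[...,1]>90)&k; G=plane(c,uu[g],vv[g],ztop)[:,:2].mean(0) if g.any() else None
    print("carrier",s[i],"mm",round(x,1),round(y,1),"size",round(w,1),round(hh,1),"long ang",round(a%180,2),"lens",G,"z",np.median(W[k][:,2]).round(4))
    return np.array([x,y])/1000,a%180
E
python3 - <<'E'
from h import *
import pickle
c,p,d=pickle.load(open("w1.pkl","rb"))
carrier(c,p,d,[.51,-.354],.102)
h=cv2.cvtColor(p,cv2.COLOR_RGB2HSV)
# screw holes
k=(h[...,2]<70).astype(np.uint8);k[:205]=0;k[258:]=0;k[:,:286]=0;k[:,362:]=0
n,l,s,ce=cv2.connectedComponentsWithStats(k)
for i in range(1,n):
    if s[i,4]<80: print(s[i],ce[i].round(1),plane(c,ce[i,0],ce[i,1],.102).round(4))
vv,uu=np.mgrid[:480,:640].astype(float);W=world(c,uu,vv,d.astype(float))
k=(W[...,2]>.06)&(W[...,2]<.07)&(np.hypot(W[...,0]-.51,W[...,1]+.354)<.06)
X=plane(c,uu[k],vv[k],.066)[:,:2];print("plate",cv2.minEnclosingCircle(X.astype(np.float32)))
k=(h[...,0]>45)&(h[...,0]<85)&(h[...,1]>90)&(abs(uu-324)<30)&(abs(vv-234)<30);print("lens",plane(c,uu[k],vv[k],.104).mean(0))
E
```

```text
carrier [ 285  208   77   49 3562] mm 506.1 -356.2 size 41.9 63.9 long ang 104.85 lens [ 0.5045719 -0.3566427] z 0.1034
[354 205   1   1   1] [354. 205.] [ 0.5353 -0.3749  0.102 ]
[289 214   6   6  28] [291.3 216.4] [ 0.5127 -0.3272  0.102 ]
[352 214   5   6  26] [354.  216.5] [ 0.526  -0.3776  0.102 ]
[290 249   5   5  23] [292.2 251. ] [ 0.4835 -0.335   0.102 ]
[351 248   6   7  29] [353.5 250.9] [ 0.497  -0.3856  0.102 ]
[318 257  12   1  12] [323.5 257. ] [ 0.4851 -0.3622  0.102 ]
plate ((0.5050017237663269, -0.3591662645339966), 0.05008525401353836)
lens [ 0.50506955 -0.35644377  0.104     ]
```

```bash
python3 - <<'E'
from h import *
P=np.array([.5054,-.3563]);q=Q(-75.1)
m.move_gripper(.086,20)
m.line_to([*P,.13],.15,q);m.line_to([*P,.103],.05);st("down")
m.move_gripper(.05,20);st("grip")
m.line_to([*P,.15],.04);st("lift")
c,p,d=grab("side");cv2.imwrite("pics/s1.png",p[140:,200:][...,::-1])
m.line_to([.54,-.13,.10],.2,Q(-90));st("over pad")
m.line_to([.54,-.13,.037],.08)
m.hold(.2);print(m.line_to([.54,-.13,.024],.012,until_force=2.0));st("set")
E
```

```text
down t 3.57 p [ 0.5054 -0.3563  0.1029] w 0.0859 gf 0.0 F [-0.8 -1.  -0.1] q6 0.61
grip t 4.07 p [ 0.5055 -0.3564  0.1033] w 0.0641 gf 20.0 F [-0.8  0.8  1.3] q6 0.61
lift t 5.39 p [ 0.5052 -0.3561  0.1495] w 0.0638 gf 20.0 F [-0.   0.2 -1.3] q6 0.61
over pad t 6.77 p [ 0.5401 -0.1306  0.1003] w 0.0636 gf 20.0 F [-0.6 -0.9 -0.8] q6 1.24
True
set t 8.59 p [ 0.54   -0.13    0.0292] w 0.0637 gf 20.0 F [-0.7 -0.6  3.8] q6 1.24
```

```bash
python3 - <<'E'
from h import *
import pickle
m.move_gripper(.086);st()
m.line_to([.54,-.13,.08],.08);m.line_to([.54,-.13,.25],.25,Q(0) if False else None)
c,p,d=grab("wrist");carrier(c,p,d,[.54,-.13],.028)
q=m.ik([.43,.22,.33],Q(0));print(q)
m.move_to([.43,.22,.33],Q(0));st()
c,p,d=grab("wrist");pickle.dump((c,p,d),open("w2.pkl","wb"));cv2.imwrite("pics/w2.png",p[...,::-1])
E
```

```text
t 9.22 p [ 0.5388 -0.1296  0.028 ] w 0.0862 gf 0.0 F [ 0.3  0.9 -0.1] q6 1.24
carrier [ 291  189   65   42 2593] mm 540.5 -130.2 size 41.6 63.8 long ang 90.03 lens [ 0.53912378 -0.13024142] z 0.0294
[ 3.61707107e-01 -2.96090194e-01  1.88867540e+00 -4.44089210e-16
  1.54900745e+00  3.61707107e-01]
 t 12.3 p [0.4302 0.2194 0.3293] w 0.086 gf 0.0 F [ 0.2 -0.4 -0.8] q6 0.36
```

View pics/w2.png

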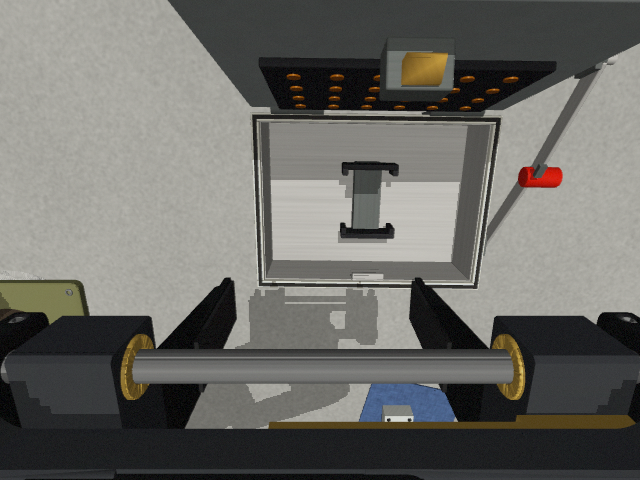

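The wrist view shows the nest rail at about (367,198), with its brackets at (369,167) and (367,232). The rim runs from (255,115) to (498,288), and the red knee is at (540,177).

```bash
python3 - <<'E'
from h import *
import pickle
c,p,d=pickle.load(open("w2.pkl","rb"))
vv,uu=np.mgrid[:480,:640].astype(float);W=world(c,uu,vv,d.astype(float));h=cv2.cvtColor(p,cv2.COLOR_RGB2HSV)
box=lambda u0,u1,v0,v1:(uu>=u0)&(uu<u1)&(vv>=v0)&(vv<v1)
def rect(k,z,n):
    X=plane(c,uu[k],vv[k],z)[:,:2];r=cv2.minAreaRect((X*1000).astype(np.float32));print(n,k.sum(),np.round(r[0],1),np.round(r[1],1),round(r[2],2),"zmed",np.median(W[k][:,2]).round(4));return X
br=box(330,410,150,245)&(W[...,2]>.070)&(W[...,2]<.082)
rect(br,.075,"brackets");rect(br&(vv<200),.075,"br+y");rect(br&(vv>200),.075,"br-y")
rect(box(345,395,178,222)&(abs(W[...,2]-.055)<.004),.055,"rail")
rim=box(235,520,100,300)&(abs(W[...,2]-.1)<.006)&(vv>118)
X=rect(rim,.1,"rim")
# edges: extreme x per y-bin, extreme -y per x-bin
yb=np.arange(.155,.29,.005);e=[(y,X[abs(X[:,1]-y)<.003][:,0].min(),X[abs(X[:,1]-y)<.003][:,0].max()) for y in yb];e=np.array(e)
print("x- fit",np.polyfit(e[:,0]-.22,e[:,1],1),"x+ fit",np.polyfit(e[:,0]-.22,e[:,2],1))
xb=np.arange(.39,.58,.005);g=np.array([(x,X[abs(X[:,0]-x)<.003][:,1].min()) for x in xb]);print("y- fit",np.polyfit(g[:,0]-.48,g[:,1],1))
k=box(500,580,150,200)&(h[...,1]>150)&((h[...,0]<8)|(h[...,0]>172))
X=rect(k,.152,"knee");print(X.mean(0),W[k][:,2].max())
E
```

```text
brackets 807 [480.2 223. ] [81.  59.2] 89.7 zmed 0.0757
br+y 404 [480.4 257.7] [11.5 59.2] 89.92 zmed 0.0758
br-y 403 [479.7 189.1] [13.2 58.7] 88.74 zmed 0.0756
rail 1175 [479.9 221.6] [49.6 30.3] 89.18 zmed 0.056
rim 6624 [484.5 220.5] [176.  249.5] 89.59 zmed 0.1007
x- fit [0.01401324 0.36046232] x+ fit [-0.01706071  0.60202143]
y- fit [0.07172785 0.13834454]
knee 707 [616.5 259.7] [16.2 37.5] 89.92 zmed 0.1566
[0.61666264 0.25895956] 0.4782639406032145
```

```bash
python3 - <<'E'
from h import *
m.line_to([.48,.13,.23],.2,Q(0));m.hold(.2)
for i in range(2):
    c,p,d=grab("wrist")
    vv,uu=np.mgrid[:480,:640].astype(float);W=world(c,uu,vv,d.astype(float))
    print("cam",-np.array(c["R"]).T@c["t"])
    near=(np.hypot(W[...,0]-.48,W[...,1]-.223)<.055)
    br=near&(abs(W[...,2]-.0755)<.0035)
    for n,k in (("all",br),("+y",br&(W[...,1]>.223)),("-y",br&(W[...,1]<.223))):
        k=cv2.morphologyEx(k.astype(np.uint8),cv2.MORPH_OPEN,np.ones((3,3)))>0
        X=plane(c,uu[k],vv[k],.075)[:,:2];r=cv2.minAreaRect((X*1000).astype(np.float32));print(n,k.sum(),np.round(r[0],1),np.round(r[1],1),round(r[2],2),"y",X[:,1].min(),X[:,1].max())
    k=near&(abs(W[...,2]-.055)<.004)
    k=cv2.morphologyEx(k.astype(np.uint8),cv2.MORPH_OPEN,np.ones((3,3)))>0
    X=plane(c,uu[k],vv[k],.055)[:,:2];r=cv2.minAreaRect((X*1000).astype(np.float32));print("rail",np.round(r[0],1),np.round(r[1],1),round(r[2],2))
cv2.imwrite("pics/w3.png",p[...,::-1]);st()
E
```

```text
cam [0.47977273 0.21166312 0.38034594]
all 1611 [480.2 223. ] [81.  58.8] 89.02 y 0.18237639139751882 0.26344223396362265
+y 903 [480.7 257.5] [11.9 58.7] 89.33 y 0.25129779036417166 0.26344223396362265
-y 708 [479.6 188.4] [11.9 58.8] 89.24 y 0.18237639139751882 0.1947439663786637
rail [480.3 223.3] [69.6 29.5] 89.27
cam [0.47973247 0.21161423 0.38011996]
all 1614 [480. 223.] [81.  58.8] 89.03 y 0.18232444651145574 0.2633379722464708
+y 899 [480.5 257.5] [12.  58.6] 89.34 y 0.25119013627192105 0.2633379722464708
-y 715 [479.4 188.4] [11.9 58.8] 89.22 y 0.18232444651145574 0.19468179057396387
rail [480.2 223.2] [69.5 29.6] 89.26
 t 13.52 p [0.4802 0.1305 0.2308] w 0.086 gf 0.0 F [0.  0.6 0.2] q6 0.16
```

View pics/w3.png

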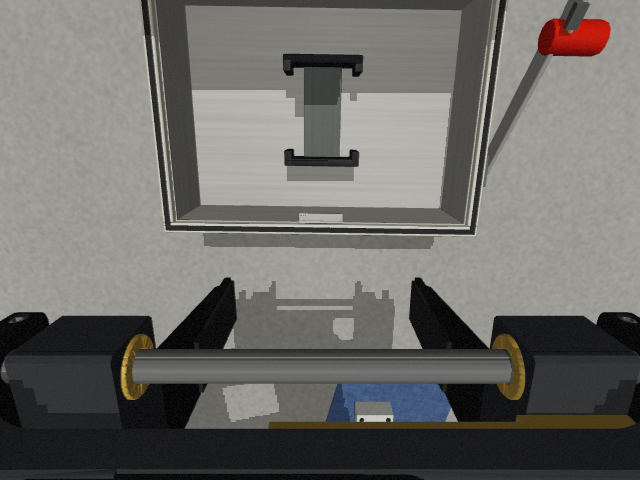

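The nest is at (480.1, 223.1) mm with a yaw of about -0.75°, and both brackets (322,63) and (321,158) are clear. I'll regrasp across the long sides, with the tool turned half round so the wrist camera stays clear of the door, then seat the carrier.

```bash
python3 - <<'E'
from h import *
N=[.4801,.2231];C=[.5400,-.1301]
print(m.ik([*N,.2],Q(179.2)))
m.move_gripper(.066)
m.line_to([.52,0,.16],.25,Q(0));m.line_to([*C,.10],.2);m.line_to([*C,.029],.07);st("at")
m.move_gripper(.03,20);st("grip")
m.line_to([*C,.08],.05);m.line_to([.52,-.03,.20],.2,Q(60));m.line_to([.5,.1,.21],.2,Q(120));m.line_to([*N,.21],.2,Q(179.2));st("over")
E
```

```text
[ 3.33587228e-01 -1.18868441e-01  1.95594844e+00 -4.44089210e-16
  1.30451265e+00 -2.79404279e+00]
at t 16.91 p [ 0.5405 -0.1303  0.0296] w 0.0659 gf 0.0 F [ 1.3 -0.2  0.1] q6 -0.33
grip t 17.43 p [ 0.5401 -0.1301  0.0292] w 0.0418 gf 20.0 F [-0.1  0.6  1.1] q6 -0.33
over t 22.18 p [0.4802 0.2227 0.2099] w 0.042 gf 20.0 F [ 0.4  0.4 -2. ] q6 -2.79
```

```bash
python3 - <<'E'
from h import *
N=[.4801,.2231]
m.line_to([*N,.11],.12);m.line_to([*N,.086],.04);m.hold(.2);st("pre")
print(m.line_to([*N,.077],.012,until_force=2.0));st("set")
o=m.get_obs()
if o["eef_pos"][2]<.0815:
    m.move_gripper(.056);m.line_to([*N,.12],.08);m.line_to([*N,.26],.25)
    c,p,d=grab("wrist");carrier(c,p,d,N,.079)
    c,p,d=grab("top");carrier(c,p,d,N,.079);st()
    cv2.imwrite("pics/t2.png",cv2.resize(p[190:350,60:260],(800,640))[:600][...,::-1])
E
```

```text
pre t 24.12 p [0.4803 0.2232 0.0863] w 0.0419 gf 20.0 F [-0.1 -0.1 -1.6] q6 -2.79
True
set t 24.65 p [0.4802 0.2231 0.0802] w 0.0419 gf 20.0 F [1.  0.1 4.4] q6 -2.79
carrier [ 297  186   48   71 3182] mm 480.1 222.2 size 64.2 41.9 long ang 89.16 lens [0.4802122  0.22320894] z 0.0804
carrier [165 273  30  19 489] mm 482.1 221.7 size 63.3 39.4 long ang 89.19 lens [0.48270835 0.22230379] z 0.0798
 t 26.64 p [0.4788 0.2227 0.2568] w 0.0563 gf 0.0 F [ 0.2  0.2 -0.8] q6 -2.79
```

It seated at the expected height and is level and aligned. Next, break the stay.

```bash
python3 - <<'E'
from h import *
q=Q(179.2);x,y=.624,.2600
m.move_gripper(0.0,20);m.line_to([x,y,.25],.2,q);m.line_to([x,y,.187],.12);m.hold(.2);st("pre")
print(m.line_to([x,y,.170],.02,until_force=1.5));st("touch")
z0=m.get_obs()["eef_pos"][2]
for dn in (.004,.007,.011,.015,.019,.023):
    m.line_to([x,y+max(0,dn-.006)*.75,z0-dn],.02);st(dn)
m.hold(.2);st()
m.line_to([x,y+.010,z0+.01],.1)
m.line_to([x,y-.04,.28],.2);
c,p,d=grab("side");cv2.imwrite("pics/s2.png",p[...,::-1])
c,p,d=grab("top");vv,uu=np.mgrid[:480,:640].astype(float);W=world(c,uu,vv,d.astype(float));h=cv2.cvtColor(p,cv2.COLOR_RGB2HSV)
k=(uu>60)&(uu<250)&(vv>180)&(vv<240)&(h[...,1]>150)&((h[...,0]<8)|(h[...,0]>172));print("knee",k.sum(),np.median(W[k],0));st()
cv2.imwrite("pics/t3.png",cv2.resize(p[190:350,50:250],(750,600))[...,::-1])
E
```

```text
pre t 29.43 p [0.6247 0.2602 0.1885] w 0.0002 gf 0.0 F [ 0.2 -0.3  0.8] q6 -2.81
True
touch t 29.94 p [0.624  0.2605 0.1788] w 0.0005 gf 0.8 F [-0.2  0.9  1.1] q6 -2.81
0.004 t 30.27 p [0.6244 0.2611 0.176 ] w 0.0004 gf 2.6 F [-1.   4.   5.3] q6 -2.81
0.007 t 30.58 p [0.6245 0.2615 0.1727] w 0.0004 gf 2.6 F [0.  4.2 4.4] q6 -2.81
0.011 t 30.98 p [0.6245 0.2645 0.1688] w 0.0005 gf 2.7 F [0.3 4.4 5.6] q6 -2.81
0.015 t 31.38 p [0.6245 0.2673 0.165 ] w 0.0004 gf 3.1 F [-0.   3.1  6.5] q6 -2.8
0.019 t 31.78 p [0.6246 0.2699 0.1612] w 0.0005 gf 3.5 F [-1.1  1.8  7.2] q6 -2.8
0.023 t 32.18 p [0.6247 0.2723 0.1574] w 0.0002 gf 4.0 F [-0.7 -1.   7.7] q6 -2.79
 t 32.38 p [0.6247 0.2723 0.1574] w 0.0003 gf 4.0 F [-0.7  0.4  7. ] q6 -2.79
knee 6 [0.58756218 0.21890446 0.44029593]
 t 33.63 p [0.623  0.2203 0.2773] w 0.0007 gf 0.0 F [-0.1 -0.1 -0.2] q6 -2.87
```

View pics/t3.png

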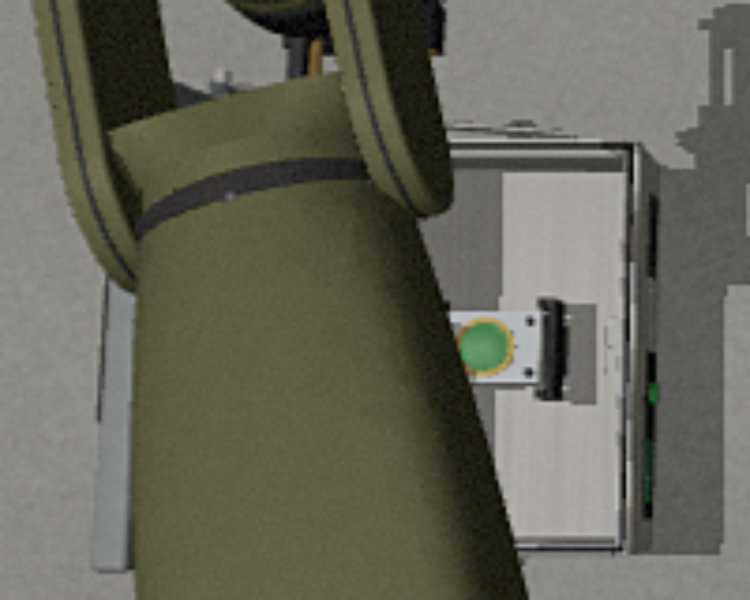

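The arm hides the stay in this view, though the carrier at (485,348) is seated in its bracket. I'll check the knee with the wrist and side cameras.

```bash
python3 - <<'E'
from h import *
out=[]
for n in("wrist","side"):
    c,p,d=grab(n);vv,uu=np.mgrid[:480,:640].astype(float);W=world(c,uu,vv,d.astype(float));h=cv2.cvtColor(p,cv2.COLOR_RGB2HSV)
    k=(h[...,1]>150)&((h[...,0]<6)|(h[...,0]>174))&(h[...,2]>90)&(np.hypot(W[...,0]-.617,W[...,1]-.28)<.08);print(n,k.sum(),W[k].mean(0) if k.any() else 0,W[k].max(0) if k.any() else 0, uu[k].mean(),vv[k].mean())
    if n=="side":p=cv2.resize(p[60:300,100:420],(640,480))
    out.append(cv2.resize(p,(400,300)))
cv2.imwrite("pics/k1.png",np.hstack(out)[...,::-1])
E
```

```text
wrist 173 [0.6104185  0.25750105 0.1594285 ] [0.6316743  0.28067543 0.27008386] 337.28901734104045 289.1387283236994
side 36 [0.61689438 0.27008027 0.13222172] [0.63131429 0.27741198 0.13923566] 272.25 177.41666666666666
```

View pics/k1.png

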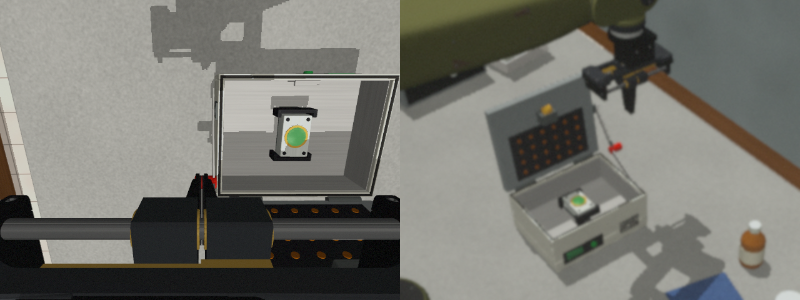

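The wrist half shows the carrier at (293,136), square between its brackets. The side half shows the red knee at (615,147), sagging with the door still up. The descent of about 21 mm is marginal, so I'll press a few more mm, then go round and bring the door down.

```bash
python3 - <<'E'
from h import *
q=Q(179.2);x=.624
m.line_to([x,.270,.175],.15,q);m.line_to([x,.2725,.160],.06)
for z,y in ((.156,.2735),(.152,.2765),(.149,.2785)): m.line_to([x,y,z],.03);st(z)
m.line_to([x,.270,.18],.1)
m.line_to([x,.22,.33],.25)
c,p,d=grab("side");vv,uu=np.mgrid[:480,:640].astype(float);W=world(c,uu,vv,d.astype(float));h=cv2.cvtColor(p,cv2.COLOR_RGB2HSV)
k=(h[...,1]>150)&((h[...,0]<6)|(h[...,0]>174))&(h[...,2]>90)&(np.hypot(W[...,0]-.617,W[...,1]-.28)<.08);print("knee",k.sum(),W[k].mean(0),W[k].max(0))
# door free edge highest point
k=(W[...,0]>.4)&(W[...,0]<.55)&(W[...,1]>.25)&(W[...,1]<.42)&(W[...,2]>.2)&(W[...,2]<.31);zz=W[k];t=zz[zz[:,2]>np.percentile(zz[:,2],97)];print("door edge",t.mean(0),k.sum())
for a,P in((90,[.56,.28,.42]),(0,[.48,.44,.42]),(0,[.48,.44,.285]),(0,[.48,.16,.14])): print(a,m.ik(P,Q(a)))
st()
E
```

```text
0.156 t 35.34 p [0.6246 0.2737 0.157 ] w 0.0005 gf 1.6 F [-0.4  0.1  2.9] q6 -2.79
0.152 t 35.66 p [0.6247 0.2757 0.1536] w 0.0004 gf 3.3 F [-1.5 -3.5  6.9] q6 -2.79
0.149 t 35.92 p [0.625  0.2772 0.1514] w 0.0008 gf 5.1 F [-1.7 -5.   9.7] q6 -2.79
knee 35 [0.61622498 0.27224845 0.12715703] [0.63116966 0.28221662 0.13228567]
door edge [0.4695514  0.3249555  0.30196447] 1945
90 [ 3.77933231e-01  2.08040573e-02  1.45708256e+00 -4.44089210e-16
  1.66370604e+00 -1.19286310e+00]
0 [ 6.59538478e-01  7.65204926e-02  1.39937069e+00 -4.44089210e-16
  1.66570147e+00  6.59538478e-01]
0 [ 6.59538478e-01  1.01487476e-01  1.59364383e+00 -4.44089210e-16
  1.44646135e+00  6.59538478e-01]
0 [ 2.15615100e-01 -1.16599871e-01  2.05941966e+00 -4.44089210e-16
  1.19877286e+00  2.15615100e-01]
 t 37.23 p [0.623  0.2202 0.3267] w 0.0004 gf 0.0 F [ 0.3  0.7 -0.5] q6 -2.87
```

```bash
cat >> h.py <<'E'
def dp(th,d=.165):
    y=.317-d*np.cos(th)+.018*np.sin(th)+.010*np.sin(th); z=.100+d*np.sin(th)+.018*np.cos(th)+.022
    return [.481,y,z]
E
python3 - <<'E'
from h import *
m.line_to([.56,.28,.41],.25,Q(90));m.line_to([.481,.445,.41],.25,Q(0))
m.line_to([.481,.445,.283],.2);st("behind")
m.line_to(dp(1.75),.08);st(1.75)
for th in np.arange(1.6,.24,-.15):
    m.line_to(dp(th),.09);o=m.get_obs();print(round(th,2),np.round(o["force"],1),end=" ")
    if np.linalg.norm(o["force"])>25: print("STOP");break
st()
E
```

```text
behind t 41.44 p [0.4816 0.4453 0.2846] w 0.0002 gf 0.0 F [-0.4  0.3 -0.1] q6 0.66
1.75 t 42.48 p [0.481  0.3742 0.2812] w 0.0005 gf 0.0 F [ 0.1 -0.2 -0.9] q6 0.57
1.6 [ 0.4 -0.6 -0.4] 1.45 [ 0.8  0.2 -0. ] 1.3 [-0.3  0.7  0. ] 1.15 [-0.2 -0.2 -0.1] 1.0 [ 1.  -0.3 -0.2] 0.85 [ 0.5 -0.2 -0.3] 0.7 [0.  0.5 0.5] 0.55 [ 0.7 -0.6 -0.3] 0.4 [ 0.7  0.7 -0.9] 0.25 [ 0.3  0.5 -1.1]  t 46.8 p [0.4805 0.1636 0.1792] w 0.0001 gf 0.0 F [ 0.3  0.5 -1.1] q6 0.22
```

```bash
python3 - <<'E'
from h import *
out=[]
for n in("side","top"):
    c,p,d=grab(n);p=p[60:300,100:420] if n=="side" else p[160:400,30:350]
    out.append(cv2.resize(p,(400,300)))
    vv,uu=np.mgrid[:480,:640].astype(float);W=world(c,uu,vv,d.astype(float))
    k=(W[...,0]>.37)&(W[...,0]<.44)&(W[...,1]>.1)&(W[...,1]<.42)&(W[...,2]>.11)&(W[...,2]<.31);q=W[k]
    for y in np.arange(.12,.42,.02):
        s=q[abs(q[:,1]-y)<.01]
        if len(s)>3: print(n,round(y,2),len(s),s[:,2].min().round(3),np.median(s[:,2]).round(3),s[:,2].max().round(3))
cv2.imwrite("pics/d1.png",np.hstack(out)[...,::-1])
E
```

```text
side 0.12 214 0.142 0.156 0.284
side 0.14 408 0.15 0.264 0.31
side 0.16 274 0.148 0.27 0.309
side 0.18 270 0.143 0.271 0.309
side 0.2 138 0.139 0.145 0.28
side 0.22 171 0.135 0.142 0.158
side 0.24 108 0.132 0.146 0.154
side 0.26 120 0.127 0.141 0.152
side 0.28 113 0.121 0.137 0.147
side 0.3 103 0.118 0.133 0.141
side 0.32 22 0.112 0.12 0.132
top 0.12 147 0.139 0.157 0.165
top 0.14 77 0.155 0.159 0.165
top 0.16 130 0.275 0.279 0.294
top 0.18 195 0.274 0.279 0.301
top 0.2 57 0.274 0.278 0.283
top 0.22 25 0.142 0.15 0.159
top 0.24 212 0.132 0.146 0.156
top 0.26 190 0.128 0.141 0.151
top 0.28 24 0.126 0.135 0.142
```

View pics/d1.png

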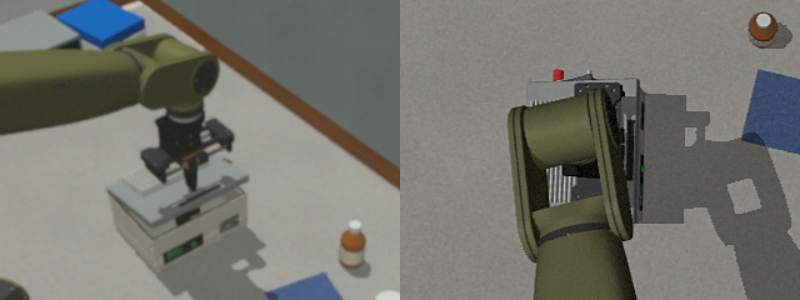

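The door has followed the finger down to about 0.25 rad, as both halves show. Now push it shut.

```bash
python3 - <<'E'
from h import *
m.line_to(dp(.14),.06);st(.14)
for th in (.07,.02):
    r=m.line_to([.481,.154,dp(th)[2]],.04,until_force=32);st((th,r))
r=m.line_to([.481,.154,.134],.03,until_force=32);st(r)
m.hold(.3);st()
E
```

```text
0.14 t 47.36 p [0.4806 0.1573 0.1621] w 0.0005 gf 0.0 F [-0.1  0.4  0. ] q6 0.21
(0.07, False) t 47.81 p [0.4816 0.1551 0.153 ] w 0.0003 gf 3.0 F [-2.4  3.7  5.7] q6 0.2
(0.02, False) t 48.17 p [0.4807 0.1539 0.1428] w 0.0006 gf 0.0 F [0.6 0.3 0.1] q6 0.2
True t 48.45 p [0.4817 0.1541 0.1403] w 0.0002 gf 2.2 F [-0.9  0.7  4.8] q6 0.2
 t 48.75 p [0.4817 0.1541 0.1402] w 0.0004 gf 2.6 F [0.  0.1 5.6] q6 0.2
```

```bash
python3 - <<'E'
from h import *
m.line_to([.481,.154,.25],.2)
m.move_to([.40,-.15,.35],Q(0));m.hold(.3)
c,p,d=grab("top");vv,uu=np.mgrid[:480,:640].astype(float);W=world(c,uu,vv,d.astype(float))
for y in (.125,.14,.16,.18,.2):
    k=(abs(W[...,0]-.54)<.04)&(abs(W[...,1]-y)<.008)&(W[...,2]<.2);print(y,k.sum(),np.median(W[k][:,2]).round(4))
def blob(k,h):
    k=k&(W[...,2]>.02)&(W[...,2]<.15);X=plane(c,uu[k],vv[k],h)[:,:2];return cv2.minAreaRect((X*1000).astype(np.float32))[0]
box=lambda u0,u1,v0,v1:(uu>=u0)&(uu<u1)&(vv>=v0)&(vv<v1)
print("bottle",blob(box(290,345,160,205),.11),"jar",blob(box(370,405,180,220),.036))
cv2.imwrite("pics/end.png",cv2.resize(p,(800,600))[...,::-1]);st()
E
```

```text
0.125 481 0.1152
0.14 268 0.118
0.16 274 0.1183
0.18 277 0.1184
0.2 276 0.1182
bottle (693.76513671875, -88.59133911132812) jar (669.059326171875, -245.1846466064453)
 t 51.05 p [ 0.4002 -0.1495  0.3498] w 0.0006 gf 0.0 F [ 0.4 -0.7 -0.4] q6 -0.48
```

View pics/end.png

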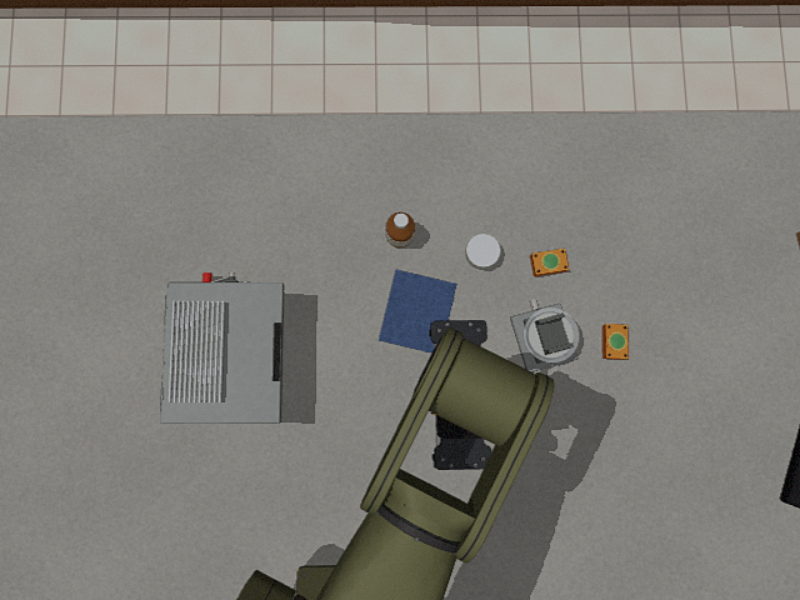

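The door's outer face lies flat at 118 mm, so it is shut. The stay has folded at (207,278), and the bottle (400,228) and jar (483,250) have not moved. Handing in.

```bash
python3 -c "
from h import *
print(m.job_done())"
```

```text
the job is handed in; nothing more can be done
None
```

I handed the job in at about 51 s of the 72 s: the carrier is seated flat in the nest, the stay was broken with the door still up, and the door's outer face measures 118 mm (shut). I couldn't read the latch bolt directly. The bottle and jar measured as unmoved; I didn't re-measure the tweezers, which the arm hid in the last picture.

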